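Dispense the lens blocks and hold the gate open

ROBOT

A 6-joint arm with a two-finger parallel gripper is mounted at the origin on the work surface. World frame = base frame: x ahead of the robot, y to its left, z up, the work surface at z = 0. Lengths are in m, angles in rad, forces in N, time in s.
With the tool pointing down it reaches from about 0.4 to 0.825 m from the base axis. Payload 7 kg.
Tool frame: the origin (TCP) lies on the centre line of the jaws, within the pads' length; the fingertips stand 14 mm ahead of it and the grasp point (between the pads) lies 5 mm behind it; z points along the fingers, y is the line along which they close (so a half turn about z gives the same grasp; the last joint's range is limited). The gripper opens to 88 mm and grips with 3 to 60 N. Pads are 19 mm wide; open, the fingers measure 130 mm over their backs; the gripper's body (78 mm by 193 mm) begins 47 mm behind the grasp point.
Start: joints at [-1.036, 0.359, 0.012, 0, -1.224, -0.288], TCP at [0.165, -0.655, 0.241] pointing down, gripper open.
Joint ranges: [-3.07, 3.07], [-1.43, 2.12], [-1.02, 1.25], [-3.03, 1.67], [-3.05, -0], [-3.03, 3.03]. Speed limits (rad/s): [2.39, 2.39, 3.01, 3.14, 3.14, 3.14].

INTERFACE

Orientations are given as [roll, pitch, yaw] about the fixed x, y, z axes, in that order (R = Rz(yaw) Ry(pitch) Rx(roll)).
In Python, from station import arm gives the robot as it stands.
- The arm moves only by the tool move_arm, never from a script. Its argument "rows" is a list of rows, each an object with "translation": the shift along the tool's x, y, z in cm, a list of three; "rot": the turn, a rotation vector about the tool's x, y, z in degrees, a list of three; "hand": the closure, from 0 (fully open) to 1 (shut). A call has 1 to 8 rows; each row is the pose to reach, as a shift and turn from the pose commanded when the call began, along the tool's axes at that moment; what a row does not reach only later rows make up. A row lasts 1/12 s, in which the tool goes at most 41.7 mm and 7.16 degrees, less where a joint would pass 70% of its speed; a pose out of reach is approached as far as the arm can. A call with a gripper value outside its range is refused whole. The fingers move at their own pace and stop on an object; "squeeze" is the grip in N (left out, the last holds). Time passes only in rows, so rows that repeat a pose let the fingers close. It gives the time, the measured TCP pose, the force, the opening and the grip force at its end, in the units of the state.
- arm.get_state(): the state, without advancing time (a new reading comes with each control period).
- arm.grab_frame(name): name is "scene" or "top"; returns (picture, depth): 400x640x3 uint8, red, green, blue; 400x640 float32, m along the optical axis (not along the pixel's ray), 0 where there is no reading.
- arm.camera_params(name): a dict with "vfov" (degrees; the focal length in pixels is half the picture's height over the tangent of half this angle, whatever the lens; pixels are square), "cx", "cy" (the principal point, pixels), "position" and "orientation" of the camera in the world. Camera axes: x right, y down, z forward; pixel columns grow to the right and rows downward; lengths in m; the calibration is good to about 2 mm. A picture is of the moment at which its call begins. camera_params takes no time and is no camera call.
- arm.job_done(): hands the job in; it is judged then, once.
Trained networks look in the newest picture that a camera, given by its name, has taken for a name from the list of things; names that differ only in an ending like _2 or _b are one class to them, and where a whole thing is asked for, a point or a joint stands for the part that bears it (a point fixed in the world has none). Each returns a list of dicts, best first, with "p" (0 to 1); they miss things now and then, are a little off and sometimes report something else, mostly with a low value. They report only what shows in the picture. A call takes as long as a camera call.
- arm.search_frame(label, camera): "point" ([x, y, z] in m, in the coordinates of the camera as it stood for that picture, good to about 4 mm: the middle of the surface that is visible of it).
- arm.pinpoint(label, camera): "point" ([x, y, z] in m, in the coordinates of the camera as it stood for that picture, good to about 4 mm: a listed point, or the origin of a listed thing).
The state is a dict: "t": time; "q": joint angles; "qd": joint speeds; "joint_efforts": joint torques, N m; "eef_pos": TCP position; "ee_rot": TCP orientation; "force": force on the tool from outside, world axes, zero at the start; "moment": the same for the moment, N m; "width": finger opening in m; "gripper_force": force on a finger pad.
Only numpy, scipy, OpenCV 4.12 (cv2) and the standard library are available. Lean on these libraries where they do the work, as an engineer would, in place of code of your own. Each camera call takes 0.05 s, during which the arm holds its last target. There are 200 camera calls.

TASK

Stand the empty steel dish on the bench under the lip of the lens-block dispenser and let go of it. Then turn the ball lever of its cam down to the point of highest lift, so that the blue gate is fully raised and all four orange blocks slide into the dish. Finish while still holding the lever there with the fingers (it springs back if let go), because I am about to brush out the channel, and leave the other things on the bench as they are.

Things in the scene. Friction and masses are not known exactly. Their poses are not given: they have to be found in the camera images.
- dispenser: lens-block dispenser, bolted down: base plate 120 mm wide, channel sloping 28 degrees, two gate posts (80 mm over both, 256 mm tall), blue gate, brass cam with ball lever. Origin: on the table midway between the posts, z up; blocks slide towards -x (lip 48 mm out); the channel rises towards +x to 190 mm (top 208 mm high; base plate from -8 to 232 mm); +y: the lever's side
- chute_lip (a point): middle of the channel's open lower end, on its floor, 63 mm above the table; the channel's underside is 3 mm lower and its side walls stand 20 mm higher. Blocks leave here towards the dispenser's -x at up to 1 m/s and land 20 to 80 mm ahead of this point
- cam_axis (a point): point on the lever's pivot axis, in the plane in which the ball moves, 140 mm above the table and 36 mm towards -x from the dispenser's origin; the axis is level and runs along the dispenser's x
- lever_ball (a point): centre of the red ball (26 mm diameter) at the lever's end, 125 mm from cam_axis. It moves in the upright plane through cam_axis along the dispenser's y: on the +y side, its elevation above level is 0.96 rad minus the cam angle: 55 degrees above level at rest, 25 degrees below level (87 mm above the table) at the highest lift
- cam (a joint): angle of the cam lever, rad: 0 at rest (gate shut, ball up), growing as the ball is pushed down; the cam's highest lift is at 1.40, past it the gate sinks again; end stop at 1.75. A return spring pushes the ball back up all the way with 1 to 4 N, so it must be held
- lever: the lever: steel rod of 9 mm diameter with the red ball at its end; its origin lies on the pivot axis, in the middle of the dispenser, and it turns with the cam
- gate (a joint): height of the blue gate above its shut position, m: 0 shut, 0.0179 at the cam's highest lift; follows the cam lever. Blocks need about 0.014 to pass
- dish: loose stainless dish, open box 150 x 66 x 45 mm, walls and floor 4 mm, 0.25 kg; origin: centre of its underside, long side along its x. It just passes under the chute's lip (15 mm to spare) when slid in lengthwise on the table
- block1: orange plastic lens block number 1 counted from the gate, in the channel: flange 24 mm diameter, 7 mm thick, with a 17 mm hub, 12 mm tall in all, 20 g; origin: centre of its underside
- block2: orange plastic lens block number 2 counted from the gate, in the channel: flange 24 mm diameter, 7 mm thick, with a 17 mm hub, 12 mm tall in all, 20 g; origin: centre of its underside
- block3: orange plastic lens block number 3 counted from the gate, in the channel: flange 24 mm diameter, 7 mm thick, with a 17 mm hub, 12 mm tall in all, 20 g; origin: centre of its underside
- block4: orange plastic lens block number 4 counted from the gate, in the channel: flange 24 mm diameter, 7 mm thick, with a 17 mm hub, 12 mm tall in all, 20 g; origin: centre of its underside
- cup: loose white plastic cup, 72 mm wide at the rim, 85 mm tall (bystander); origin: centre of its underside
- sprayer: loose yellow spray bottle with white head, 94 mm wide, 200 mm tall (bystander); origin: centre of its underside
- pliers: green-handled optician's pliers, about 150 mm long, lying flat (bystander); origin: at the pivot, on the table

How it is judged:
On the way, in this order (a step that is already met when the one before it is completed fails the run):
1. the dish stands upright on the bench under the chute's lip, released, while the gate is still shut (height (world z) of dish below 0.006 m and angle between dish's own z axis and vertical below 0.08 rad and contact force between the fingers and dish below 0.2 N and x of chute_lip in the frame of dish between -0.071 and 0.071 m and y of chute_lip in the frame of dish between -0.029 and 0.029 m and value of joint gate below 0.003 m), for 0.2 s.
2. the cam lever has brought the gate to its highest lift (value of joint gate above 0.0173 m), for 0.2 s.
At the end, for the whole second after the job is handed in: the gate is within 0.6 mm of its highest lift (lever within about 0.22 rad of the cam's peak) and still, held there by the fingers pressing on the lever with at least 0.7 N and not propped on the dish; the dish stands upright on the bench, untouched, and all four blocks lie inside it below its rim (value of joint gate above 0.0173 m and contact force between the fingers and lever above 0.7 N and velocity of joint cam between -0.1 and 0.1 rad/s and contact force between lever and dish below 0.1 N and height (world z) of dish below 0.006 m and angle between dish's own z axis and vertical below 0.08 rad and contact force between the fingers and dish below 0.2 N and x of block1 in the frame of dish between -0.072 and 0.072 m and y of block1 in the frame of dish between -0.03 and 0.03 m and z of block1 in the frame of dish between 0 and 0.036 m and x of block2 in the frame of dish between -0.072 and 0.072 m and y of block2 in the frame of dish between -0.03 and 0.03 m and z of block2 in the frame of dish between 0 and 0.036 m and x of block3 in the frame of dish between -0.072 and 0.072 m and y of block3 in the frame of dish between -0.03 and 0.03 m and z of block3 in the frame of dish between 0 and 0.036 m and x of block4 in the frame of dish between -0.072 and 0.072 m and y of block4 in the frame of dish between -0.03 and 0.03 m and z of block4 in the frame of dish between 0 and 0.036 m); the arm keeps its last pose, push and grip.
It fails at once if a bystander is shifted by more than 30 mm or knocked over (distance of any of cup, sprayer, pliers from where it was at the start of the episode above 0.03 m or angle between any of cup, sprayer's own z axis and vertical above 0.4 rad).
It also fails if it takes over 54 s, if anything falls off the work surface, if the arm or the gripper's body presses on something with over 40 N, if the wrist force passes 120 N, or if a joint passes its speed limit or range.

## Working session

There is one attempt and no reset: what is moved stays moved. The work goes in short steps, Python scripts to look and compute and a tool call to move; the robot and the scene stay as the last step left them, time stands still between calls to the robot, and variables do not carry over. Pictures are saved under pics/ and viewed, at most 10 in all, crops included, and the job is handed in when it is done.

Besides the shell and the picture viewer there is one more tool, called after "Request:" as name([rows], argument=value, ...), one row to a line, values as JSON. move_arm: Moves the arm, as the interface text tells. Its arguments: {"type":"object","properties":{"rows":{"type":"array","items":{"type":"object","properties":{"translation":{"type":"array","items":{"type":"number"}},"rot":{"type":"array","items":{"type":"number"}},"hand":{"type":"number"}}}},"squeeze":{"type":"number"}},"required":["rows"]}

```bash
ls; mkdir -p pics; cat > h.py <<'E'
from station import arm
import numpy as np, cv2
from scipy.spatial.transform import Rotation as R
def cam(n):
    p=arm.camera_params(n); o=np.array(p["orientation"],float)
    M=R.from_euler('xyz',o).as_matrix() if o.size==3 else (o if o.shape==(3,3) else R.from_quat(o).as_matrix())
    f=200/np.tan(np.radians(p["vfov"])/2)
    return p,M,np.array(p["position"]),f
def w(n,pt): p,M,t,f=cam(n); return M@np.array(pt)+t
def cloud(n,d):
    p,M,t,f=cam(n); v,u=np.mgrid[:400,:640]
    P=np.stack([(u-p["cx"])/f*d,(v-p["cy"])/f*d,d],-1)
    return P@M.T+t
E
python3 - <<'E'
from h import *
np.set_printoptions(precision=3,suppress=True)
print(arm.get_state())
for n in("scene","top"):
    print(arm.camera_params(n))
    im,d=arm.grab_frame(n); cv2.imwrite(f"pics/{n}0.png",im[...,::-1]); np.save(n+"0.npy",d)
    for l in["dispenser","chute_lip","cam_axis","lever_ball","dish","block1","block4","cup","sprayer","pliers"]:
        r=arm.pinpoint(l,n); print(n,l,[(w(n,a["point"]),round(a["p"],2)) for a in r[:2]])
E
```

```text
pics
{'t': 0.0, 'q': array([-1.036,  0.359,  0.011, -0.   , -1.224, -0.288]), 'qd': array([ 0.001, -0.002, -0.   , -0.001,  0.002, -0.001]), 'joint_efforts': array([ -0.   , -58.272,  29.307,   6.998,   0.007,  -0.   ]), 'eef_pos': array([ 0.165, -0.654,  0.24 ]), 'ee_rot': array([ 3.14 , -0.   , -2.895]), 'force': array([-0.039, -0.288,  0.102]), 'moment': array([0.022, 0.044, 0.005]), 'gripper_force': 0.0, 'width': 0.0877256010323036}
{'vfov': 44.013650569227224, 'cx': 317.35243004389685, 'cy': 204.59328188615802, 'position': array([1.712, 0.844, 1.158]), 'orientation': array([-2.165, -0.017,  2.203])}
scene dispenser [(array([ 0.521, -0.106, -0.003]), 0.95)]
scene chute_lip [(array([ 0.531, -0.056,  0.062]), 0.65)]
scene cam_axis [(array([ 0.522, -0.067,  0.141]), 0.92)]
scene lever_ball [(array([ 0.599, -0.081,  0.241]), 0.76)]
scene dish [(array([0.602, 0.284, 0.   ]), 0.77)]
scene block1 []
scene block4 []
scene cup [(array([ 0.413,  0.32 , -0.002]), 0.92)]
scene sprayer [(array([ 0.558, -0.468, -0.005]), 0.85), (array([ 0.588,  0.493, -0.005]), 0.35)]
scene pliers [(array([ 0.
[... 196 characters left out ...]
}
top dispenser [(array([ 0.519, -0.107, -0.002]), 0.97), (array([ 0.503, -0.184,  0.131]), 0.73)]
top chute_lip [(array([ 0.528, -0.057,  0.06 ]), 0.64)]
top cam_axis [(array([ 0.529, -0.069,  0.14 ]), 0.61), (array([ 0.596, -0.083,  0.244]), 0.44)]
top lever_ball [(array([ 0.594, -0.08 ,  0.244]), 0.87)]
top dish [(array([0.593, 0.282, 0.002]), 0.96)]
top block1 [(array([ 0.509, -0.162,  0.117]), 0.61), (array([ 0.5  , -0.187,  0.129]), 0.42)]
top block4 [(array([ 0.509, -0.162,  0.117]), 0.61), (array([ 0.5  , -0.187,  0.129]), 0.42)]
top cup [(array([ 0.412,  0.318, -0.001]), 0.88)]
top sprayer [(array([ 0.554, -0.473, -0.002]), 0.56)]
top pliers [(array([ 0.586,  0.49 , -0.   ]), 0.86)]
```

View pics/scene0.png

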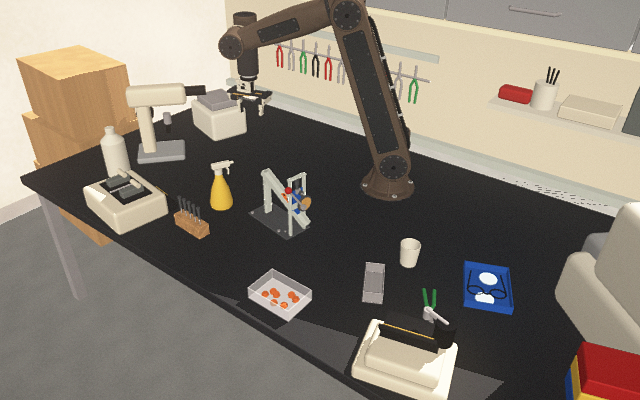

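View pics/top0.png

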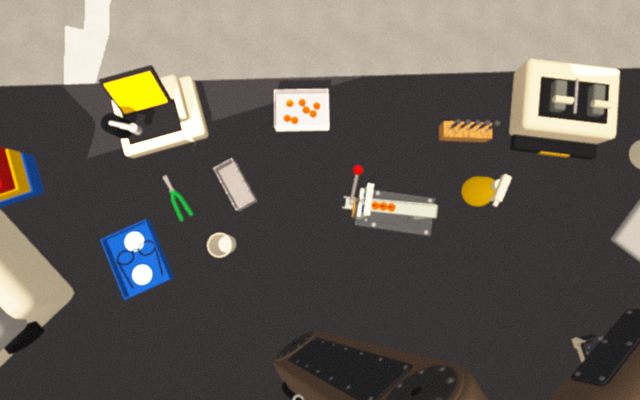

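```bash
python3 - <<'E'
from h import *
np.set_printoptions(precision=3,suppress=True)
for n in("scene","top"):
    P=cloud(n,np.load(n+"0.npy"))
    x,y,z=P[...,0],P[...,1],P[...,2]
    for nm,c,zr,r in(("dish rim",(.6,.283),(.038,.05),.11),("posts",(.52,-.107),(.25,.262),.07),("plate",(.5,-.2),(.001,.02),.2)):
        m=(np.hypot(x-c[0],y-c[1])<r)&(z>zr[0])&(z<zr[1])
        Q=P[m]; 
        if len(Q)<10: print(n,nm,len(Q));continue
        b=cv2.minAreaRect((Q[:,:2]*1000).astype(np.float32)); print(n,nm,len(Q),b,Q[:,2].mean())
    m=(np.hypot(x-.593,y-.282)<.2)
    im=cv2.imread(f"pics/{n}0.png").astype(int)
    red=(im[...,2]>120)&(im[...,1]<70)&(im[...,0]<70)&(np.abs(x-.6)<.1)&(np.abs(y+.08)<.1)
    print(n,"red",red.sum(),P[red].mean(0),P[red].min(0),P[red].max(0))
    m=(z>.02)&(np.hypot(x-.52,y+.1)<.3)
    
E
```

```text
scene dish rim 144 ((602.2020263671875, 287.04254150390625), (156.60791015625, 66.01239013671875), 27.90796661376953) 0.04281927473211522
scene posts 67 ((522.6702270507812, -102.29104614257812), (23.383657455444336, 77.4013900756836), 81.45156860351562) 0.2539446901514834
scene plate 1539 ((510.1893615722656, -197.80389404296875), (376.4074401855469, 391.930419921875), 22.46000099182129) 0.005435601578156414
scene red 41 [ 0.602 -0.076  0.244] [ 0.512 -0.174  0.144] [ 0.613 -0.064  0.258]
top dish rim 218 ((598.463134765625, 283.7984313964844), (150.75865173339844, 66.36720275878906), 27.48787498474121) 0.04354852534390536
top posts 210 ((519.7783813476562, -104.16996002197266), (16.301223754882812, 79.80757904052734), 80.33797454833984) 0.25539500813857746
top plate 3617 ((498.33270263671875, -200.77035522460938), (392.9862060546875, 399.2409973144531), 32.556480407714844) 0.004807128498269682
top red 86 [ 0.596 -0.083  0.234] [ 0.513 -0.136 -0.002] [ 0.645 -0.069  0.257]
```

The scene view shows the dispenser at about (290,200), the empty dish at (373,282) and the cup at (410,252). The top view shows the dish at (235,184), slanted, and the ball at (358,170). The lever is on the world +x side and the lip faces +y. The networks' points agree with the depth data and the sizes given.

```bash
cat >> h.py <<'E'
def go(pts, start=None):
    """pts: (x,y,z,yawdeg) each as a separate call from the previous; prints shift cm, rot deg"""
    if start is None:
        s=arm.get_state(); p=np.array(s["eef_pos"]); A=R.from_euler('xyz',s["ee_rot"])
    else: p=np.array(start[:3]); A=R.from_euler('xyz',[np.pi,0,np.radians(start[3])])
    for x,y,z,yw in pts:
        B=R.from_euler('xyz',[np.pi,0,np.radians(yw)]); q=np.array([x,y,z])
        print(np.round(A.inv().apply(q-p)*100,2),np.round(np.degrees((A.inv()*B).as_rotvec()),1)); p,A=q,B
E
python3 - <<'E'
from h import *
go([(.30,-.42,.42,-165.9),(.45,-.1,.42,-165.9),(.59,.2,.35,-152.5),(.621,.2955,.1,-152.5)])
E
```

```text
[-18.83  19.44 -17.94] [-0.  0.  0.]
[-22.34  27.38   0.  ] [0. 0. 0.]
[-20.89  25.69   7.  ] [ -0.    0.  -13.4]
[-7.16  7.04 25.  ] [0. 0. 0.]
```

Request:
move_arm([
  {"translation":[-4,4,-4],"rot":[0,0,0],"hand":0},
  {"translation":[-19,19.5,-18],"rot":[0,0,0],"hand":0},
  {"translation":[-19,19.5,-18],"rot":[0,0,0],"hand":0},
  {"translation":[-19,19.5,-18],"rot":[0,0,0],"hand":0},
  {"translation":[-19,19.5,-18],"rot":[0,0,0],"hand":0},
  {"translation":[-19,19.5,-18],"rot":[0,0,0],"hand":0},
  {"translation":[-19,19.5,-18],"rot":[0,0,0],"hand":0},
  {"translation":[-19,19.5,-18],"rot":[0,0,0],"hand":0},
])

```text
t: 1.77
eef_pos: [0.302, -0.4173, 0.4227]
ee_rot: [-3.14, 0.001, -2.894]
force: [0.8, -0.5, -0.5]
width: 0.0877
gripper_force: 0.0
```

Request:
move_arm([
  {"translation":[-22.3,27.4,0],"rot":[0,0,0],"hand":0},
  {"translation":[-22.3,27.4,0],"rot":[0,0,0],"hand":0},
  {"translation":[-22.3,27.4,0],"rot":[0,0,0],"hand":0},
  {"translation":[-22.3,27.4,0],"rot":[0,0,0],"hand":0},
  {"translation":[-22.3,27.4,0],"rot":[0,0,0],"hand":0},
  {"translation":[-22.3,27.4,0],"rot":[0,0,0],"hand":0},
  {"translation":[-22.3,27.4,0],"rot":[0,0,0],"hand":0},
  {"translation":[-22.3,27.4,0],"rot":[0,0,0],"hand":0},
])

```text
t: 2.43
eef_pos: [0.4425, -0.1149, 0.4212]
ee_rot: [-3.141, 0.002, -2.895]
force: [1.4, -1.0, 0.4]
width: 0.0876
gripper_force: 0.0
```

Request:
move_arm([
  {"translation":[-21,25.7,7],"rot":[0,0,-13.4],"hand":0},
  {"translation":[-21,25.7,7],"rot":[0,0,-13.4],"hand":0},
  {"translation":[-21,25.7,7],"rot":[0,0,-13.4],"hand":0},
  {"translation":[-21,25.7,7],"rot":[0,0,-13.4],"hand":0},
  {"translation":[-21,25.7,7],"rot":[0,0,-13.4],"hand":0},
  {"translation":[-21,25.7,7],"rot":[0,0,-13.4],"hand":0},
  {"translation":[-21,25.7,7],"rot":[0,0,-13.4],"hand":0},
  {"translation":[-21,25.7,7],"rot":[0,0,-13.4],"hand":0},
])

```text
t: 3.1
eef_pos: [0.5812, 0.1804, 0.3516]
ee_rot: [3.142, 0.001, -2.661]
force: [0.9, -1.0, 0.7]
width: 0.0878
gripper_force: 0.0
```

```bash
python3 - <<'E'
from h import *
s=arm.get_state(); print(s["eef_pos"],s["q"])
r=arm.grab_frame("top"); print([w("top",a["point"]) for a in arm.pinpoint("dish","top")[:1]])
s=arm.get_state(); print(s["eef_pos"])
go([(.621,.2955,.1,-152.5),(.621,.2955,.025,-152.5)])
E
```

```text
[0.58119943 0.18042979 0.35162471] [ 6.21683146e-01  1.99887602e-01  4.22744360e-02  6.04800438e-05
 -1.41254826e+00 -1.71147195e+00]
[array([0.59413139, 0.28237793, 0.00124018])]
[0.58164016 0.18282963 0.34774476]
[-8.85  8.14 24.73] [ 0.  -0.3  0.2]
[ 0.  -0.   7.5] [0. 0. 0.]
```

Request:
move_arm([
  {"translation":[-8.8,8.1,10],"rot":[0,0,0],"hand":0},
  {"translation":[-8.8,8.1,18],"rot":[0,0,0],"hand":0},
  {"translation":[-8.8,8.1,24.5],"rot":[0,0,0],"hand":0},
  {"translation":[-8.8,8.1,24.5],"rot":[0,0,0],"hand":0},
  {"translation":[-8.8,8.1,24.5],"rot":[0,0,0],"hand":0},
  {"translation":[-8.8,8.1,24.5],"rot":[0,0,0],"hand":0},
  {"translation":[-8.8,8.1,24.5],"rot":[0,0,0],"hand":0},
  {"translation":[-8.8,8.1,24.5],"rot":[0,0,0],"hand":0},
])

```text
t: 3.87
eef_pos: [0.6186, 0.2902, 0.0996]
ee_rot: [-3.141, -0.01, -2.661]
force: [-0.8, -0.9, -1.5]
width: 0.0876
gripper_force: 0.0
```

```bash
python3 - <<'E'
from h import *
n="scene";im,d=arm.grab_frame(n); cv2.imwrite("pics/s1.png",cv2.resize(im[200:330,300:460,::-1],None,fx=4,fy=4))
print(arm.get_state()["eef_pos"])
P=cloud(n,d);x,y,z=P[...,0],P[...,1],P[...,2]
m=(np.hypot(x-.6,y-.283)<.11)&(z>.038)&(z<.05);Q=P[m]
print(cv2.minAreaRect((Q[:,:2]*1000).astype(np.float32)))
go([(.621,.2955,.025,-152.5)])
E
```

```text
[0.61982608 0.29017729 0.10321711]
((601.4774169921875, 286.6173400878906), (159.58689880371094, 65.94676971435547), 27.91380500793457)
[-0.4   0.43  7.82] [-0.1 -0.4  0.1]
```

View pics/s1.png

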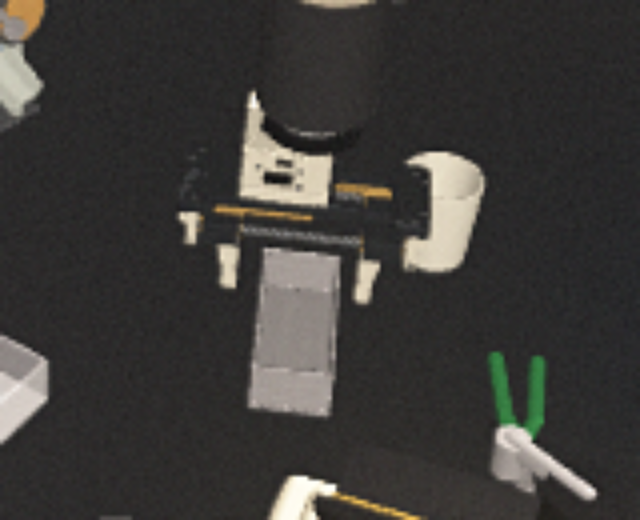

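The fingers, at (228,268) and (367,280) in the crop, straddle the dish, whose near edge is at (290,410). The cup at (445,210) is clear. I'll descend and grip.

Request:
move_arm([
  {"translation":[-0.4,0.4,2],"rot":[0,0,0],"hand":0},
  {"translation":[-0.4,0.4,4],"rot":[0,0,0],"hand":0},
  {"translation":[-0.4,0.4,6],"rot":[0,0,0],"hand":0},
  {"translation":[-0.4,0.4,7.5],"rot":[0,0,0],"hand":0},
  {"translation":[-0.4,0.4,7.5],"rot":[0,0,0],"hand":0},
  {"translation":[-0.4,0.4,7.5],"rot":[0,0,0],"hand":0},
  {"translation":[-0.4,0.4,7.5],"rot":[0,0,0],"hand":0},
])

```text
t: 4.5
eef_pos: [0.6244, 0.2968, 0.0345]
ee_rot: [3.141, 0.003, -2.661]
force: [-0.6, -0.5, 0.2]
width: 0.0877
gripper_force: 0.0
```

Request:
move_arm([
  {"translation":[0,0,0],"rot":[0,0,0],"hand":0.3},
  {"translation":[0,0,0],"rot":[0,0,0],"hand":0.5},
  {"translation":[0,0,0],"rot":[0,0,0],"hand":0.5},
  {"translation":[0,0,0],"rot":[0,0,0],"hand":0.5},
  {"translation":[0,0,0],"rot":[0,0,0],"hand":0.5},
  {"translation":[0,0,0],"rot":[0,0,0],"hand":0.5},
  {"translation":[0,0,0],"rot":[0,0,0],"hand":0.5},
], squeeze=20)

```text
t: 5.08
eef_pos: [0.6233, 0.2967, 0.0325]
ee_rot: [3.141, 0.001, -2.661]
force: [-1.0, 0.1, 5.8]
width: 0.0659
gripper_force: 20.0
```

```bash
python3 - <<'E'
from h import *
s=arm.get_state();print(s)
p=s["eef_pos"];yw=np.degrees(s["ee_rot"][2])
go([(p[0],p[1],.12,yw),(.57,.15,.12,-99.4),(.555,.103,.035,-99.4),(.5415,.023,.033,-99.4)])
E
```

```text
{'t': 5.0833, 'q': array([ 7.25847866e-01,  5.60328289e-01, -1.77424006e-01,  1.01654848e-04,
       -8.31981785e-01, -1.81586478e+00]), 'qd': array([ 0.00051432, -0.0003508 ,  0.00129072, -0.00085522, -0.00014493,
       -0.00094484]), 'joint_efforts': array([ -0.83135163, -62.97208071,  21.55612886,   5.46281889,
         0.19623904,   0.12631056]), 'eef_pos': array([0.6233494 , 0.29672713, 0.0325478 ]), 'ee_rot': array([ 3.14140790e+00,  1.04875595e-03, -2.66074492e+00]), 'force': array([-0.97271005,  0.14132913,  5.8327958 ]), 'moment': array([ 0.47612674,  0.73354568, -0.10301796]), 'gripper_force': 20.001472234725952, 'width': 0.0659400400962371}
[-0.01  0.   -8.75] [0.  0.1 0. ]
[ 11.52 -10.54  -0.  ] [  0.   0. -53.]
[4.88 0.71 8.5 ] [0. 0. 0.]
[8.11 0.03 0.2 ] [0. 0. 0.]
```

Request:
move_arm([
  {"translation":[0,0,-2],"rot":[0,0,0],"hand":0.5},
  {"translation":[0,0,-5],"rot":[0,0,0],"hand":0.5},
  {"translation":[0,0,-8],"rot":[0,0,0],"hand":0.5},
  {"translation":[0,0,-9],"rot":[0,0,0],"hand":0.5},
])

```text
t: 5.42
eef_pos: [0.6246, 0.2971, 0.1258]
ee_rot: [-3.142, 0.005, -2.66]
force: [1.0, 1.0, -2.1]
width: 0.0659
gripper_force: 20.0
```

Request:
move_arm([
  {"translation":[2,-2,0],"rot":[0,0,-7],"hand":0.5},
  {"translation":[4,-4,0],"rot":[0,0,-14],"hand":0.5},
  {"translation":[6,-6,0],"rot":[0,0,-21],"hand":0.5},
  {"translation":[8,-8,0],"rot":[0,0,-28],"hand":0.5},
  {"translation":[10,-10,0],"rot":[0,0,-35],"hand":0.5},
  {"translation":[11.5,-10.5,0],"rot":[0,0,-42],"hand":0.5},
  {"translation":[11.5,-10.5,0],"rot":[0,0,-49],"hand":0.5},
  {"translation":[11.5,-10.5,0],"rot":[0,0,-53],"hand":0.5},
])

```text
t: 6.08
eef_pos: [0.5685, 0.1486, 0.1211]
ee_rot: [3.14, -0.001, -1.731]
force: [0.5, 0.4, -2.7]
width: 0.0662
gripper_force: 20.0
```

Request:
move_arm([
  {"translation":[1,0.2,1],"rot":[0,0,0],"hand":0.5},
  {"translation":[3,0.5,3],"rot":[0,0,0],"hand":0.5},
  {"translation":[4.4,0.7,5],"rot":[0,0,0],"hand":0.5},
  {"translation":[4.4,0.7,7],"rot":[0,0,0],"hand":0.5},
  {"translation":[4.4,0.7,8],"rot":[0,0,0],"hand":0.5},
  {"translation":[4.4,0.7,8],"rot":[0,0,0],"hand":0.5},
  {"translation":[4.4,0.7,8],"rot":[0,0,0],"hand":0.5},
])

```text
t: 6.67
eef_pos: [0.5555, 0.1079, 0.0414]
ee_rot: [3.141, -0.001, -1.735]
force: [0.5, -0.7, -2.4]
width: 0.0662
gripper_force: 20.0
```

```bash
python3 - <<'E'
from h import *
s=arm.get_state();print(s["eef_pos"],s["ee_rot"],s["force"],s["width"])
for n in("scene","top"):
    im,d=arm.grab_frame(n)
    P=cloud(n,d);x,y,z=P[...,0],P[...,1],P[...,2]
    if n=="scene": cv2.imwrite("pics/s2.png",cv2.resize(im[130:300,230:430,::-1],None,fx=4,fy=3.5))
    for l in("dish","chute_lip","dispenser","lever_ball","cam_axis"): print(n,l,[(np.round(w(n,a["point"]),3),round(a["p"],2)) for a in arm.pinpoint(l,n)[:1]])
go([(.5417,.025,.0345,-99.4)])
E
```

```text
[0.55546747 0.10790652 0.04136699] [ 3.14061461e+00 -1.05118212e-03 -1.73545092e+00] [ 0.46375414 -0.67605365 -2.40262618] 0.06619150773871323
scene dish [(array([0.552, 0.077, 0.01 ]), 0.64)]
scene chute_lip []
scene dispenser [(array([ 0.523, -0.105, -0.003]), 0.95)]
scene lever_ball [(array([ 0.599, -0.081,  0.24 ]), 0.49)]
scene cam_axis [(array([ 0.527, -0.069,  0.139]), 0.6)]
top dish [(array([0.548, 0.077, 0.012]), 0.66)]
top chute_lip [(array([ 0.526, -0.056,  0.059]), 0.95)]
top dispenser [(array([ 0.517, -0.104, -0.002]), 0.92)]
top lever_ball [(array([ 0.596, -0.077,  0.243]), 0.88)]
top cam_axis [(array([ 0.53 , -0.066,  0.137]), 0.64)]
[8.4  0.   0.74] [-0.   0.  -0.1]
```

View pics/s2.png

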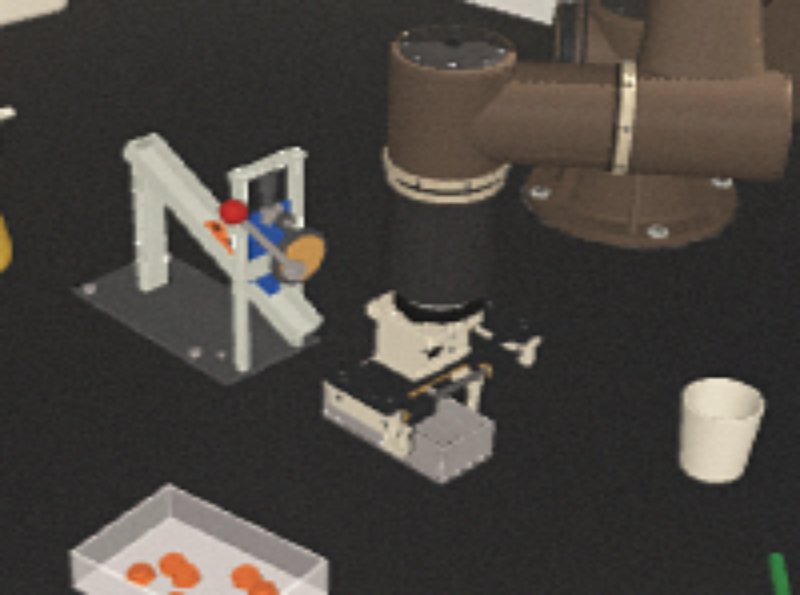

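The dish, at (440,440) in the crop, is level, aligned and held clear of the table, and the gate is shut. I'll slide it under the lip.

Request:
move_arm([
  {"translation":[1,0,0.3],"rot":[0,0,0],"hand":0.5},
  {"translation":[2.5,0,0.5],"rot":[0,0,0],"hand":0.5},
  {"translation":[4,0,0.5],"rot":[0,0,0],"hand":0.5},
  {"translation":[5.5,0,0.5],"rot":[0,0,0],"hand":0.5},
  {"translation":[7,0,0.5],"rot":[0,0,0],"hand":0.5},
  {"translation":[8.2,0,0.5],"rot":[0,0,0],"hand":0.5},
  {"translation":[8.2,0,0.6],"rot":[0,0,0],"hand":0.5},
  {"translation":[8.2,0,0.7],"rot":[0,0,0],"hand":0.5},
])

```text
t: 7.93
eef_pos: [0.5421, 0.0257, 0.035]
ee_rot: [-3.141, 0.0, -1.738]
force: [-0.2, -0.2, -3.0]
width: 0.0658
gripper_force: 20.0
```

```bash
python3 - <<'E'
from h import *
s=arm.get_state();print(s["eef_pos"],s["ee_rot"],s["force"],s["width"])
for n in("scene","top"):
    im,d=arm.grab_frame(n)
    for l in("dish","chute_lip"): print(n,l,[(np.round(w(n,a["point"]),3),round(a["p"],2)) for a in arm.pinpoint(l,n)[:1]])
    P=cloud(n,d);x,y,z=P[...,0],P[...,1],P[...,2]
    u=np.array([.163,.987]);L=(P[...,:2]-[.528,-.058])@u;T=(P[...,:2]-[.528,-.058])@[.987,-.163]
    m=(z>.035)&(z<.055)&(L>-.05)&(L<.2)&(abs(T)<.045); print(m.sum(),np.percentile(L[m],[1,99]),np.percentile(T[m],[1,50,99]))
E
```

```text
[0.54205212 0.02567115 0.03496065] [-3.14113392e+00  2.63700040e-04 -1.73777916e+00] [-0.22065886 -0.18896112 -2.95049106] 0.06577291136532305
scene dish [(array([ 0.539, -0.001,  0.001]), 0.62)]
scene chute_lip [(array([ 0.532, -0.055,  0.061]), 0.57)]
152 [-0.04467862  0.13684055] [-0.04396052 -0.01202176  0.04332926]
top dish [(array([ 0.536, -0.003,  0.003]), 0.73)]
top chute_lip [(array([ 0.525, -0.056,  0.059]), 0.83)]
64 [-0.02583011  0.05019808] [-0.0336093  -0.02894193  0.03350491]
```

Request:
move_arm([
  {"translation":[0,0,0.15],"rot":[0,0,0],"hand":0.5},
  {"translation":[0,0,0.25],"rot":[0,0,0],"hand":0.5},
  {"translation":[0,0,0.25],"rot":[0,0,0],"hand":0.5},
  {"translation":[0,0,0.25],"rot":[0,0,0],"hand":0.2},
  {"translation":[0,0,0.25],"rot":[0,0,0],"hand":0.1},
  {"translation":[0,0,0.25],"rot":[0,0,0],"hand":0.1},
  {"translation":[0,0,0.25],"rot":[0,0,0],"hand":0.1},
  {"translation":[0,0,0.25],"rot":[0,0,0],"hand":0.1},
])

```text
t: 8.9
eef_pos: [0.5421, 0.0269, 0.0323]
ee_rot: [-3.142, -0.0, -1.736]
force: [-0.7, -0.0, 0.2]
width: 0.079
gripper_force: 0.0
```

Request:
move_arm([
  {"translation":[-1,0,-3],"rot":[0,0,0],"hand":0.1},
  {"translation":[-4,0,-6],"rot":[0,0,0],"hand":0.1},
  {"translation":[-6,0,-10],"rot":[0,0,0],"hand":0.1},
  {"translation":[-6,0,-14],"rot":[0,0,0],"hand":0.1},
  {"translation":[-6,0,-18],"rot":[0,0,0],"hand":0.1},
  {"translation":[-6,0,-22],"rot":[0,0,0],"hand":0.1},
  {"translation":[-6,0,-26],"rot":[0,0,0],"hand":0.1},
  {"translation":[-6,0,-30],"rot":[0,0,0],"hand":0.1},
])

```text
t: 9.57
eef_pos: [0.5513, 0.0859, 0.3346]
ee_rot: [-3.141, 0.0, -1.736]
force: [1.4, -0.3, -0.5]
width: 0.0787
gripper_force: 0.0
```

```bash
python3 - <<'E'
from h import *
s=arm.get_state();print(s["eef_pos"],s["q"])
u=np.array([.163,.987]);v=np.array([.987,-.163])
for n in("scene","top"):
    im,d=arm.grab_frame(n)
    if n=="scene": cv2.imwrite("pics/s3.png",cv2.resize(im[130:300,230:430,::-1],None,fx=4,fy=3.5))
    for l in("dish","chute_lip","lever_ball","cam_axis","dispenser"): print(n,l,[(np.round(w(n,a["point"]),4),round(a["p"],2)) for a in arm.pinpoint(l,n)[:1]])
    P=cloud(n,d);x,y,z=P[...,0],P[...,1],P[...,2]
    L=(P[...,:2]-[.528,-.058])@u;T=(P[...,:2]-[.528,-.058])@v
    m=(z>.038)&(z<.05)&(L>.005)&(L<.2)&(abs(T)<.06); print(m.sum(),np.percentile(L[m],[1,99]),np.percentile(T[m],[1,50,99]))
    c=im.astype(int); red=(c[...,0]>90)&(c[...,1]<60)&(c[...,2]<60)&(np.abs(x-.597)<.03)&(np.abs(y+.08)<.03)&(abs(z-.242)<.03)
    p,M,t,f=cam(n); Q=P[red]; c0=Q.mean(0); a,b=np.nonzero(red)
    # sphere centre: ray through blob centre, depth of near surface + 13 mm
    ray=M@np.array([((b.min()+b.max())/2-p["cx"])/f,((a.min()+a.max())/2-p["cy"])/f,1]); ray/=np.linalg.norm(ray)
    near=((Q-t)@ray).min(); print("ball",red.sum(),t+ray*(near+.013))
go([(.640,-.0,.36,-50),(.5965,-.0815,.33,-9.4)])
E
```

```text
[0.55133267 0.08588063 0.33462812] [ 5.05391716e-01  1.17515594e-01 -9.45382814e-02 -4.61484999e-05
 -1.35808788e+00 -6.70368212e-01]
scene dish [(array([ 0.5403, -0.0013,  0.    ]), 0.59)]
scene chute_lip [(array([ 0.531 , -0.0576,  0.0605]), 0.64)]
scene lever_ball [(array([ 0.599 , -0.0819,  0.2396]), 0.68)]
scene cam_axis [(array([ 0.5246, -0.0715,  0.1372]), 0.9)]
scene dispenser [(array([ 0.5209, -0.1026, -0.0038]), 0.75)]
117 [0.00878966 0.139101  ] [-0.03288304  0.00207165  0.03905874]
ball 38 [ 0.60394184 -0.07375416  0.24653232]
top dish [(array([ 0.5356, -0.0058,  0.0007]), 0.82)]
top chute_lip [(array([ 0.5246, -0.0565,  0.0635]), 0.62)]
top lever_ball [(array([ 0.5953, -0.0798,  0.2432]), 0.85)]
top cam_axis [(array([ 0.5248, -0.0666,  0.1354]), 0.86)]
top dispenser [(array([ 0.5173, -0.1052, -0.0037]), 0.64)]
146 [0.00668079 0.13242256] [-0.03248821 -0.00092536  0.03350579]
ball 80 [ 0.59566146 -0.08127613  0.24344656]
[  7.04 -10.11  -2.86] [  0.1  -0.  -49.5]
[3.45 8.57 3.  ] [  0.    0.  -40.6]
```

View pics/s3.png

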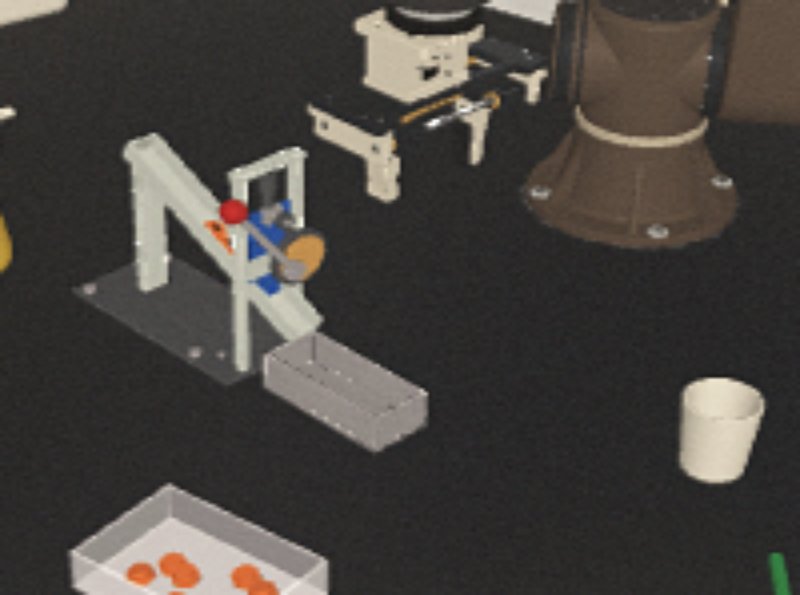

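The dish stands under the lip at (345,390) in the crop, free of the fingers. The ball is at (233,212). Next I'll go above the ball and turn 90 degrees.

Request:
move_arm([
  {"translation":[1,-2,-1],"rot":[0,0,-7],"hand":0},
  {"translation":[2,-4,-2.5],"rot":[0,0,-14],"hand":0},
  {"translation":[3,-6,-3],"rot":[0,0,-21],"hand":0},
  {"translation":[4,-8,-3],"rot":[0,0,-28],"hand":0},
  {"translation":[5,-10,-3],"rot":[0,0,-35],"hand":0},
  {"translation":[6,-10,-3],"rot":[0,0,-42],"hand":0},
  {"translation":[7,-10,-3],"rot":[0,0,-49],"hand":0},
  {"translation":[7,-10,-3],"rot":[0,0,-49.5],"hand":0},
])

```text
t: 10.83
eef_pos: [0.6391, -0.0009, 0.3615]
ee_rot: [3.14, 0.0, -0.867]
force: [-0.0, 0.6, 0.1]
width: 0.0875
gripper_force: 0.0
```

Request:
move_arm([
  {"translation":[0.5,2,0],"rot":[0,0,-7],"hand":0},
  {"translation":[1,4,0],"rot":[0,0,-14],"hand":0},
  {"translation":[2,6,0],"rot":[0,0,-21],"hand":0},
  {"translation":[3,8,0],"rot":[0,0,-28],"hand":0},
  {"translation":[3.5,8.5,0],"rot":[0,0,-35],"hand":0},
  {"translation":[3.5,8.5,1],"rot":[0,0,-40.5],"hand":0},
  {"translation":[3.5,8.5,2],"rot":[0,0,-40.5],"hand":0},
  {"translation":[3.5,8.5,2],"rot":[0,0,-40.5],"hand":0},
])

```text
t: 11.5
eef_pos: [0.5955, -0.0804, 0.3398]
ee_rot: [3.141, 0.003, -0.171]
force: [-0.1, 0.3, -1.4]
width: 0.0875
gripper_force: 0.0
```

```bash
python3 - <<'E'
from h import *
s=arm.get_state();print(s["eef_pos"],s["ee_rot"],s["q"])
n="scene";im,d=arm.grab_frame(n);cv2.imwrite("pics/s4.png",cv2.resize(im[120:260,220:400,::-1],None,fx=4,fy=4))
go([(.5965,-.081,.243,-9.4)])
E
```

```text
[ 0.59551521 -0.08038813  0.33977473] [ 3.14143385  0.00345985 -0.17058358] [ 1.89999586e-01  1.92612608e-01  7.66037542e-03 -1.09004675e-03
 -1.38913758e+00  1.21041213e+00]
[0.1  0.04 9.78] [ 0.   0.2 -0.3]
```

View pics/s4.png

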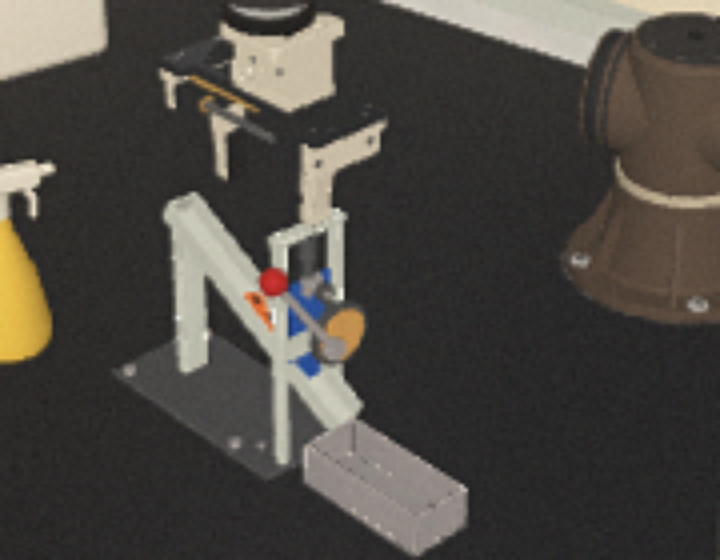

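The fingers at (220,150) and (315,190) in the crop straddle the ball at (273,282). I'll descend and close gently.

Request:
move_arm([
  {"translation":[0.1,0,2],"rot":[0,0,0],"hand":0},
  {"translation":[0.1,0,4.5],"rot":[0,0,0],"hand":0},
  {"translation":[0.1,0,7],"rot":[0,0,0],"hand":0},
  {"translation":[0.1,0,9],"rot":[0,0,0],"hand":0},
  {"translation":[0.1,0,9.7],"rot":[0,0,0],"hand":0},
  {"translation":[0.1,0,9.7],"rot":[0,0,0],"hand":0},
  {"translation":[0.1,0,9.7],"rot":[0,0,0],"hand":0.2},
  {"translation":[0.1,0,9.7],"rot":[0,0,0],"hand":0.4},
], squeeze=12)

```text
t: 12.22
eef_pos: [0.5984, -0.0809, 0.247]
ee_rot: [-3.141, -0.002, -0.166]
force: [-0.2, 0.6, -0.0]
width: 0.079
gripper_force: 0.0
```

Request:
move_arm([
  {"translation":[0,0,0],"rot":[0,0,0],"hand":0.6},
  {"translation":[0,0,0],"rot":[0,0,0],"hand":0.7},
  {"translation":[0,0,0],"rot":[0,0,0],"hand":0.9},
  {"translation":[0,0,0],"rot":[0,0,0],"hand":0.9},
  {"translation":[0,0,0],"rot":[0,0,0],"hand":0.9},
  {"translation":[0,0,0],"rot":[0,0,0],"hand":0.9},
], squeeze=12)

```text
t: 12.72
eef_pos: [0.5974, -0.0811, 0.2454]
ee_rot: [-3.141, -0.0, -0.165]
force: [0.2, -0.5, 0.4]
width: 0.0397
gripper_force: 0.0
```

```bash
python3 - <<'E'
from h import *
s=arm.get_state();print(s["eef_pos"],s["ee_rot"],s["force"],s["width"],s["gripper_force"])
for c in np.linspace(0,1.4,15):
    e=.96-c; print(round(c,2), np.round([100*.125*(np.cos(e)-np.cos(.96)),100*.125*(np.sin(.96)-np.sin(e))],2))
E
```

```text
[ 0.59744914 -0.08105799  0.24539863] [-3.14149413e+00 -1.78794122e-04 -1.65261021e-01] [ 0.20111582 -0.46892196  0.38070981] 0.03967578677121582 0.0
0.0 [0. 0.]
0.1 [0.99 0.77]
0.2 [1.89 1.63]
0.3 [2.71 2.58]
0.4 [3.42 3.6 ]
0.5 [4.03 4.69]
0.6 [4.53 5.84]
0.7 [4.91 7.03]
0.8 [5.17 8.25]
0.9 [5.31 9.49]
1.0 [ 5.32 10.74]
1.1 [ 5.21 11.98]
1.2 [ 4.97 13.21]
1.3 [ 4.62 14.41]
1.4 [ 4.14 15.56]
```

Request:
move_arm([
  {"translation":[0,0,0.2],"rot":[0,0,0],"hand":0.9},
  {"translation":[0,0,0.2],"rot":[0,0,0],"hand":0.9},
  {"translation":[0,0,0.2],"rot":[0,0,0],"hand":0.9},
  {"translation":[0,0,0.2],"rot":[0,0,0],"hand":0.9},
  {"translation":[0,0,0.2],"rot":[0,0,0],"hand":0.9},
  {"translation":[0,0,0.2],"rot":[0,0,0],"hand":0.9},
])

```text
t: 13.22
eef_pos: [0.5972, -0.0809, 0.243]
ee_rot: [-3.141, 0.001, -0.165]
force: [-0.8, 0.9, -2.0]
width: 0.0249
gripper_force: 12.0
```

Request:
move_arm([
  {"translation":[0.5,0,0.4],"rot":[0,0,0],"hand":0.9},
  {"translation":[1,0,0.8],"rot":[0,0,0],"hand":0.9},
  {"translation":[1.9,0,1.6],"rot":[0,0,0],"hand":0.9},
  {"translation":[2.7,0,2.6],"rot":[0,0,0],"hand":0.9},
  {"translation":[3.4,0,3.6],"rot":[0,0,0],"hand":0.9},
  {"translation":[4,0,4.7],"rot":[0,0,0],"hand":0.9},
  {"translation":[4.5,0,5.8],"rot":[0,0,0],"hand":0.9},
  {"translation":[4.9,0,7],"rot":[0,0,0],"hand":0.9},
], squeeze=18)

```text
t: 13.88
eef_pos: [0.647, -0.0895, 0.1725]
ee_rot: [3.141, -0.001, -0.165]
force: [-1.2, 0.7, 2.7]
width: 0.0246
gripper_force: 18.0
```

```bash
python3 - <<'E'
from h import *
s=arm.get_state();print(s["eef_pos"],s["force"],s["width"])
for n in("scene","top"):
    im,d=arm.grab_frame(n); print([(w(n,a["point"]),a["p"]) for a in arm.pinpoint("lever_ball",n)[:1]])
E
```

```text
[ 0.64698477 -0.0894693   0.17245563] [-1.20683916  0.66714301  2.74059254] 0.024584390212981626
[(array([ 0.6513846 , -0.08968907,  0.17288226]), 0.65)]
[(array([ 0.64252007, -0.08786258,  0.16946274]), 0.65)]
```

Request:
move_arm([
  {"translation":[0.3,0,1.2],"rot":[0,0,0],"hand":0.9},
  {"translation":[0.4,0,2.5],"rot":[0,0,0],"hand":0.9},
  {"translation":[0.4,0,3.7],"rot":[0,0,0],"hand":0.9},
  {"translation":[0.3,0,5],"rot":[0,0,0],"hand":0.9},
  {"translation":[0.1,0,6.2],"rot":[0,0,0],"hand":0.9},
  {"translation":[-0.3,0,7.4],"rot":[0,0,0],"hand":0.9},
  {"translation":[-0.8,0,8.5],"rot":[0,0,0],"hand":0.9},
  {"translation":[-0.8,0,8.5],"rot":[0,0,0],"hand":0.9},
])

```text
t: 14.75
eef_pos: [0.6387, -0.0879, 0.0866]
ee_rot: [-3.141, -0.002, -0.165]
force: [7.4, -4.0, 0.8]
width: 0.0246
gripper_force: 18.0
```

Request:
move_arm([
  {"translation":[0,0,0],"rot":[0,0,0],"hand":0.9},
  {"translation":[0,0,0],"rot":[0,0,0],"hand":0.9},
  {"translation":[0,0,0],"rot":[0,0,0],"hand":0.9},
  {"translation":[0,0,0],"rot":[0,0,0],"hand":0.9},
  {"translation":[0,0,0],"rot":[0,0,0],"hand":0.9},
  {"translation":[0,0,0],"rot":[0,0,0],"hand":0.9},
  {"translation":[0,0,0],"rot":[0,0,0],"hand":0.9},
  {"translation":[0,0,0],"rot":[0,0,0],"hand":0.9},
])

```text
t: 15.42
eef_pos: [0.6397, -0.0881, 0.0889]
ee_rot: [-3.141, -0.004, -0.165]
force: [5.9, -4.1, 0.8]
width: 0.0247
gripper_force: 18.0
```

```bash
python3 - <<'E'
from h import *
s=arm.get_state();print(s["t"],s["eef_pos"],s["force"],s["width"],s["gripper_force"])
ims=[]
for n,(a,b,c,e) in dict(scene=(130,260,230,400),top=(120,250,270,440)).items():
    im,d=arm.grab_frame(n); ims.append(cv2.resize(im[a:b,c:e,::-1],(400,306)))
    for l in("lever_ball","block1","dish"):print(n,l,[(np.round(w(n,a["point"]),3),round(a["p"],2)) for a in arm.pinpoint(l,n)[:5]])
cv2.imwrite("pics/s5.png",np.hstack(ims))
E
```

```text
15.4167 [ 0.63967004 -0.0880733   0.08885397] [ 5.87407285 -4.10182871  0.83767585] 0.024685496966160334 18.00011694431305
scene lever_ball [(array([ 0.519, -0.104,  0.143]), 0.33)]
scene block1 []
scene dish [(array([ 0.542, -0.001, -0.   ]), 0.65)]
top lever_ball [(array([ 0.637, -0.089,  0.087]), 0.52)]
top block1 [(array([0.544, 0.048, 0.015]), 0.59), (array([ 0.53 , -0.025,  0.006]), 0.51), (array([ 0.534, -0.001,  0.018]), 0.42), (array([0.544, 0.022, 0.001]), 0.38)]
top dish [(array([ 0.536, -0.004,  0.   ]), 0.59)]
```

View pics/s5.png

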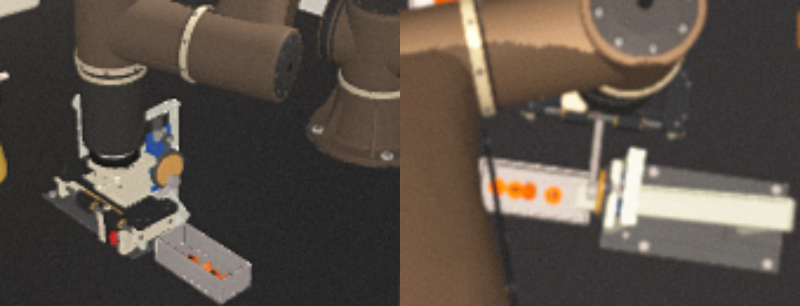

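The left half shows the ball held at (115,238), the gate raised and orange blocks in the dish at (210,265). The right half shows four blocks in the dish, at x=497 to 553 and y≈190, and an empty channel. By the ball's height the cam is at about 1.38 rad, so I'm handing in.

```bash
python3 - <<'E'
from h import *
s=arm.get_state();print(s["eef_pos"],abs(s["qd"]).max(),s["gripper_force"]); print(arm.job_done())
E
```

```text
[ 0.63965369 -0.08809818  0.08885878] 0.0013414327570635677 18.00008475780487
the job is handed in; nothing more can be done
None
```

The job is handed in: the dish stands under the lip with all four blocks in it, and the fingers still hold the lever at about the cam's peak (about 1.38 rad); no verdict was returned.

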